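Put the column cutters back in their graded block and lock it

TASK

Two round column cutters (19 and 29 mm barrels) stand on the worktop in front of their wooden storage block. Put each one barrel-down, fully home, into the hole of the graded row that fits its barrel snugly, then turn the red cam grip a quarter turn clockwise, as far as it goes, so that the steel keeper bar is drawn tight against the block over the collars. Leave the cutter that is already in the block and the salt shaker as they are.

Things in the scene. Friction and masses are not known exactly. Their poses are not given: they have to be found in the camera images.
- cutter_19: thinner loose column cutter, upright, 0.12 kg. Origin: centre of its lower end, z up its axis. Steel barrel 19 mm diameter, 40 mm long, 2 mm chamfered foot; steel collar 40 mm diameter, from 40 to 46 mm up; dark wooden handle 22 mm diameter, 46 to 106 mm up: grasp it 85 to 95 mm up. Home in its hole the collar lies on the block, the origin 40 mm below the hole's mouth
- cutter_29: the thicker loose column cutter: as cutter_19, but with a barrel 29 mm in diameter
- cutter_34: a third cutter, with a barrel 34 mm in diameter, already home in the 34 mm hole at the block's right end; otherwise as cutter_19. It stays there
- holder: fixed pale wooden block, 70 (x) by 330 (y) by 50 mm high. Origin: centre of its underside; x away from the robot, y along the row to the left. Five blind holes 45 mm deep on x = 0 at y = 70, 20, -30, -80, -130 mm for barrels of 14, 19, 24, 29, 34 mm, each 2.5 mm wider than its barrel, mouth chamfered 2 mm. The cam stands on top at y = 125 mm (left end)
- hole_19 (a point): centre of the mouth of the hole for the 19 mm barrel, on the block's top face (50 mm above the worktop)
- hole_29 (a point): centre of the mouth of the hole for the 29 mm barrel, on the block's top face (50 mm above the worktop)
- hole_34 (a point): centre of the mouth of the hole for the 34 mm barrel, taken by cutter_34
- cam_grip (a point): point on the cam's upright axis at the height to grip, 84 mm above the worktop. The red grip is an upright bar 46 mm long, 12 mm thick, from 60 to 97 mm above the worktop, on a steel hub 38 mm across; x of this point runs along the bar. A wall cabinet overhangs the worktop behind the block (x over about 0.6 m, underside about 0.47 m up): keep the wrist low
- cam (a joint): cam angle in rad: 0 fully open (bar along the block's x, across the row), grows clockwise seen from above, stop at 1.57 (bar along the row; keeper tight against the block). It turns with about 0.05 N m and stays where it is left
- keeper: dark steel bar behind the block; slides 10 mm towards the robot (holder's -x) as the cam turns, until tight against the block's back. Its lip, 59 to 65 mm above the worktop, then passes over the collars: edge 22 to 25 mm behind the row's axis when open, 14.5 mm closed. A cutter not fully down blocks it. Origin as holder's when the bar is fully open
- salt_shaker: salt shaker, 44 mm across and 90 mm high, standing upright among the loose cutters; not part of the job. Origin: centre of its underside
There are look-alikes about, which are no part of the job. Leave any turquoise look-alike of the cutter_29 alone.

How it is judged (in metres and radians):
On the way, in this order (a step that is already met when the one before it is completed fails the run):
1. both loose cutters are home in their own holes while the cam is still open (horizontal distance between cutter_19 and hole_19 below 0.005 m and z of each of cutter_19, cutter_29 in the frame of holder below 0.0125 m and horizontal distance between cutter_29 and hole_29 below 0.005 m and value of joint cam below 0.9 rad), for 0.2 s.
2. the cam is turned a quarter turn, to its stop (value of joint cam above 1.42 rad), for 0.2 s.
At the end, for the whole second after the job is handed in: the 19 mm and 29 mm cutters stand at rest in their own holes (axis within 5 mm of the hole's, upright, collar within 2.5 mm of the block's top), the 34 mm cutter is still home in its hole, the cam is turned past 1.42 rad (stop at 1.57), and the salt shaker stands within 30 mm of where it was (horizontal distance between cutter_19 and hole_19 below 0.005 m and z of each of cutter_19, cutter_29, cutter_34 in the frame of holder below 0.0125 m and angle between each of cutter_19, cutter_29's own z axis and vertical below 0.08 rad and horizontal distance between cutter_29 and hole_29 below 0.005 m and horizontal distance between cutter_34 and hole_34 below 0.005 m and value of joint cam above 1.42 rad and angle between salt_shaker's own z axis and vertical below 0.15 rad and distance of salt_shaker from where it was at the start of the episode below 0.03 m and linear speed of each of cutter_19, cutter_29 below 0.02 m/s); the robot touches nothing.
It fails at once if the salt shaker is knocked over or pushed away (angle between salt_shaker's own z axis and vertical above 0.5 rad or distance of salt_shaker from where it was at the start of the episode above 0.05 m).
It fails at once if the cutter already in the block is pulled out (z of cutter_34 in the frame of holder above 0.03 m).
It also fails if it takes over 58 s, if anything falls off the work surface, if the arm or the gripper's body presses on something with over 40 N, if the wrist force passes 120 N, or if a joint passes its speed limit or range.

ROBOT

A 7-joint arm with a two-finger parallel gripper is mounted at the origin on a cart in front of the work surface, level with it; the furniture and walls round the work are solid. World frame = base frame: x ahead of the robot, y to its left, z up, the work surface at z = 0. Lengths are in m, angles in degrees, forces in N, time in s.
With the tool pointing down it reaches from about 0.425 to 0.825 m from the base axis. Payload 3.6 kg.
Tool frame: the origin (TCP) lies on the centre line of the jaws, within the pads' length; the fingertips stand tip_extent ahead of it and the grasp point (between the pads) lies 6 mm ahead of it (tip_extent is the distance from the TCP to the fingertips, in m); z points along the fingers, y is the line along which they close (so a half turn about z gives the same grasp; the last joint's range is limited). The gripper opens to 93 mm and grips with 3 to 60 N. Pads are 15 mm wide; open, the fingers measure 128 mm over their backs; the gripper's body (75 mm by 188 mm) begins 65 mm behind the grasp point.
Start: joints at [-67.752, 35.231, -0.722, 81.555, 0.464, 63.22, -2.315], TCP at [0.262, 0.595, 0.244] pointing down, gripper open.
Joint ranges: [-178.69, 178.69], [-17.37, 117.87], [-77.05, 75.6], [15.02, 138.74], [-78.02, 258.01], [0.78, 113.62], [-162.83, 162.83]. Speed limits (degrees/s): [159.86, 159.86, 180, 180, 180, 180, 180].

INTERFACE

Orientations are given as a 3x3 rotation matrix whose columns are the frame's x, y, z axes.
In Python, from station import * gives the robot as it stands. The module is installed in compiled form; this text tells all that it offers.
- The arm moves only by the tool jog_arm, never from a script. Its argument "series" is a list of rows, each a list of 5 numbers: the shift along the tool's x, y, z in mm, then the turn about the tool's z in degrees, then the opening in per cent of the stroke, from 0 (shut) to 100 (fully open). A call has 1 to 20 rows; each row shifts and turns the commanded pose from where the row before left it, along the tool's axes as they then stand; what a row does not reach is not made up. A row lasts 1/10 s, in which the tool goes at most 50 mm and 8.59 degrees, less where a joint would pass 70% of its speed; a pose out of reach is approached as far as the arm can. A call with a gripper value outside its range is refused whole. The fingers move at their own pace and stop on an object; "grip_force" is the grip in N (left out, the last holds). Time passes only in rows, so rows that do not move let the fingers close. It gives the time, the measured TCP pose, the force, the opening and the grip force at its end, in the units of the state.
- state(): the state, without advancing time (a new reading comes with each control period).
- read_camera(name): name is "side" or "top"; returns the picture (400x640x3 uint8, red, green, blue); there is no depth.
- calibration(name): a dict with "mtx" (3x3 intrinsics, pixels), "rvec" (rotation vector, rad) and "tvec" (3), from world to camera coordinates, as OpenCV has them. Camera axes: x right, y down, z forward; pixel columns grow to the right and rows downward; lengths in m; the calibration is good to about 2 mm. A picture is of the moment at which its call begins. calibration takes no time and is no camera call.
- hand_in(): hands the job in; it is judged then, once.
The state is a dict: "clock": time; "joints": joint angles; "qvel": joint speeds; "tau": joint torques, N m; "ee_pos": TCP position; "ee_rot": TCP orientation; "ft_force": force on the tool from outside, world axes, zero at the start; "moment": the same for the moment, N m; "opening": finger opening in m; "grasp_force": force on a finger pad.
Only numpy, scipy, OpenCV 4.12 (cv2) and the standard library are available. Lean on these libraries where they do the work, as an engineer would, in place of code of your own. Each camera call takes 0.05 s, during which the arm holds its last target. There are 200 camera calls.

## Working session

There is one attempt and no reset: what is moved stays moved. The work goes in short steps, Python scripts to look and compute and a tool call to move; the robot and the scene stay as the last step left them, time stands still between calls to the robot, and variables do not carry over. Pictures are saved under pics/ and viewed, at most 13 in all, crops included, and the job is handed in when it is done.

Besides the shell and the picture viewer there is one more tool, called after "Emit:" as name(argument=value, ...), one argument or row to a line, values as JSON. jog_arm: Moves the arm, as the interface text tells. Its arguments: {"type":"object","properties":{"series":{"type":"array","items":{"type":"array","items":{"type":"number"}}},"grip_force":{"type":"number"}},"required":["series"]}

```bash
mkdir -p pics; python3 - <<'E'
from station import *
import cv2
for n in("side","top"):
    cv2.imwrite(f"pics/{n}0.png",read_camera(n)[:,:,::-1]); c=calibration(n); print(n,c)
s=state();print(s)
E
```

```text
side {'mtx': array([[498.63565458,   0.        , 316.2227454 ],
       [  0.        , 498.63565458, 205.88014978],
       [  0.        ,   0.        ,   1.        ]]), 'rvec': array([ 0.28783946, -2.61327362,  1.46649702]), 'tvec': array([0.38572456, 0.26039018, 0.52374306])}
top {'mtx': array([[466.09032761,   0.        , 315.82577262],
       [  0.        , 466.09032761, 201.57047829],
       [  0.        ,   0.        ,   1.        ]]), 'rvec': array([ 2.14889899, -2.18013954,  0.08517625]), 'tvec': array([-0.3202956,  0.4606047,  0.9198039])}
{'clock': 0.1, 'joints': array([-67.75184182,  35.2823168 ,  -0.72140929,  81.63104594,
         0.46362447,  63.2181155 ,  -2.31203459]), 'qvel': array([-0.00322674, -0.14452569,  0.14833026, -0.15245076,  0.04820293,
       -0.00108808,  0.0905854 ]), 'tau': array([ 1.34421683e-03, -4.60039759e+01,  2.10040729e-01, -1.66244477e+01,
       -6.11675740e-02,  1.69293227e-02,  1.14897857e-04]), 'ee_pos': array([0.26169668, 0.59428946, 0.2426191 ]), 'ee_rot': array([[-9.15231048e-01,  4.02928488e-01, -8.73562488e-04],
       [ 4.02929434e-01,  9.15228712e-01, -2.06769219e-03],
       [-3.36226187e-05, -2.24440013e-03, -9.99997481e-01]]), 'ft_force': array([-0.30973852,  0.36261984, -0.77095047]), 'moment': array([0.011091  , 0.03906055, 0.02497976]), 'grasp_force': 0.0, 'opening': 0.09305684260732214}
```

View pics/top0.png

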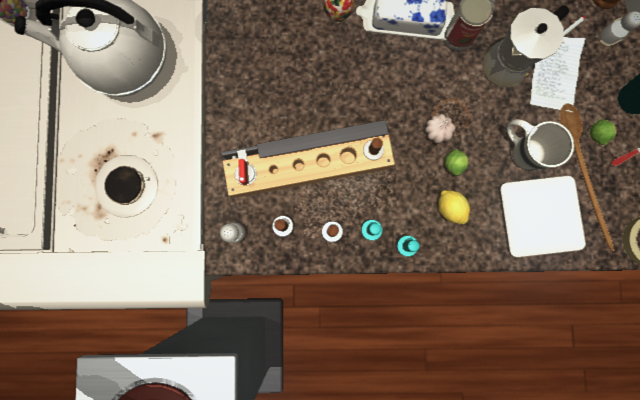

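View pics/side0.png

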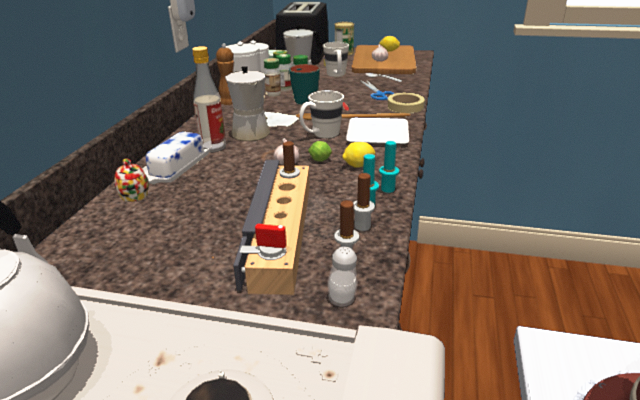

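Top: the salt shaker is at (232,232), brown-handled cutters at (283,226) and (332,232), and turquoise look-alikes at (372,230) and (408,245). The block runs from (228,175) to (393,150), with the red cam at (243,170) and cutter_34 at (375,147). The two brown-handled ones fit the description. I'll enlarge to tell which is 19 mm and which is 29 mm.

```bash
cat > h.py <<'E'
from station import *
import cv2, numpy as np
def C(n):
    c=calibration(n);return c["mtx"],np.array(c["rvec"],float),np.array(c["tvec"],float)
def ray(n,u,v,z):
    K,r,t=C(n);R=cv2.Rodrigues(r)[0];o=-R.T@t;d=R.T@np.linalg.inv(K)@np.array([u,v,1.]);return o+d*(z-o[2])/d[2]
def proj(n,P):
    K,r,t=C(n);return cv2.projectPoints(np.array(P,float).reshape(-1,1,3),r,t,K,None)[0].reshape(-1,2)
E
python3 - <<'E'
from h import *
s=cv2.imread("pics/side0.png")[150:310,230:410]; t=cv2.imread("pics/top0.png")[115:260,215:425]
a=cv2.resize(s,None,fx=3.7,fy=3.7,interpolation=2);b=cv2.resize(t,None,fx=3.8,fy=3.8,interpolation=2)
cv2.imwrite("pics/s1.png",a);cv2.imwrite("pics/t1.png",b)
for n,u,v,z in [("c_a",283,226,.046),("c_b",332,232,.046),("shaker",232,232,.08),("cam",243,170,.084),("h14",273,170,.05),("h29",348,156,.05),("c34",375,147,.106)]: print(n,ray("top",u,v,z).round(3))
for n in("side","top"):print(proj(n,[[.262,.595,.244],[0,0,0]]), )
E
```

```text
c_a [ 0.407 -0.263  0.046]
c_b [ 0.393 -0.358  0.046]
shaker [ 0.395 -0.17   0.08 ]
cam [ 0.512 -0.191  0.084]
h14 [ 0.517 -0.244  0.05 ]
h29 [ 0.542 -0.392  0.05 ]
c34 [ 0.547 -0.439  0.106]
[[  440.59505472 -3652.25569418]
 [  683.4562891    453.78764352]]
[[-288.8330896   323.20452297]
 [ 153.52304553  434.97174539]]
```

View pics/s1.png

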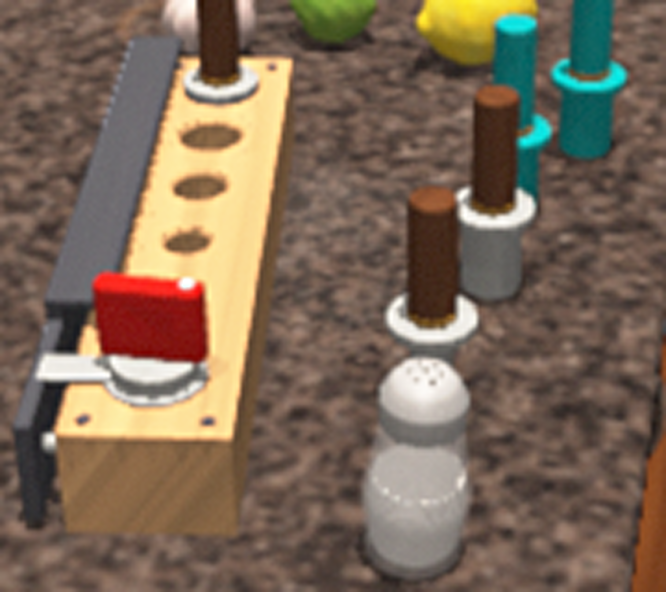

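View pics/t1.png

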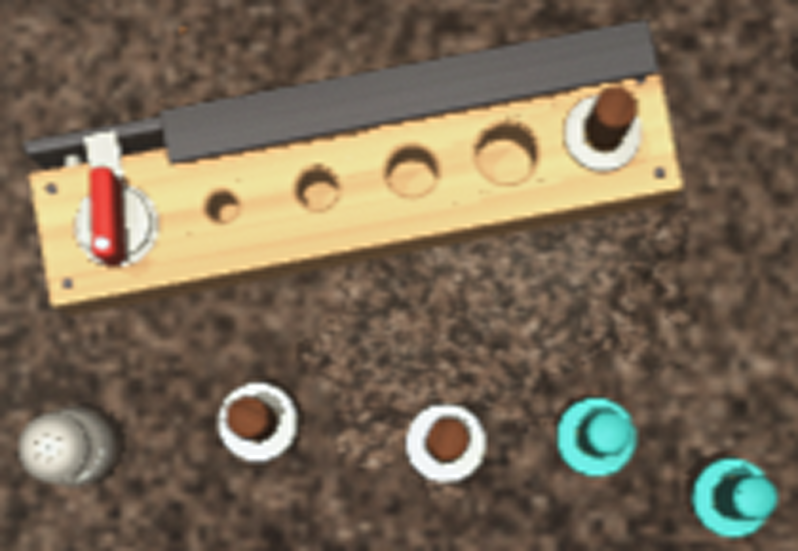

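The crop shows the brown-handled cutter by the shaker, side crop (431,319), has a thin barrel, about 0.5 of the collar width, so it is cutter_19. The other, side crop (496,207), has a barrel about 0.77 of the collar width, so it is cutter_29. The turquoise ones are decoys. The cam bar lies across the row, so it is open. Next I'll fit the poses.

```bash
python3 - <<'E'
from h import *
T=lambda x,y,z:ray("top",(x+.5)/3.8-.5+215,(y+.5)/3.8-.5+115,z)
S=lambda x,y,z:ray("side",(x+.5)/3.7-.5+230,(y+.5)/3.7-.5+150,z)
for n,t,s,z in [("19col",(258,422),(431,318),.046),("19top",(250,417),(433,199),.106),("29col",(447,443),(496,206),.046),("29top",(447,439),(497,97),.106),
 ("shakertop",(52,448),(424,372),.09),("34col",(602,132),(220,82),.056)]: print(n,T(*t,z).round(4),S(*s,z).round(4))
yl=np.array([70,20,-30,-80,-130])/1000
P=np.array([T(223,206,.05),T(318,187,.05),T(412,171,.05),T(506,153,.05),T(602,132,.056)])[:,:2]
def fit(yl,P):
    a=np.polyfit(yl,P,1);d=a[0];print("scale",np.linalg.norm(d));d/=np.linalg.norm(d);c=P.mean(0)-d*yl.mean();print("origin",c.round(4),"ydir",d.round(4),"yaw",np.degrees(np.arctan2(-d[0],d[1])),"res mm",((P-c-np.outer(yl,d))*1e3).round(1).tolist());return c,d
c,d=fit(yl,P)
Q=np.array([S(187,241,.05),S(200,187,.05),S(211,136,.05),S(220,82,.056)])[:,:2]
c2,d2=fit(yl[1:],Q)
for n,y in("h19",.02),("h29",-.08),("cam",.125):print(n,(c+d*y).round(4),(c2+d2*y).round(4))
E
```

```text
19col [ 0.4071 -0.2618  0.046 ] [ 0.4072 -0.2595  0.046 ]
19top [ 0.4069 -0.2633  0.106 ] [ 0.407  -0.2597  0.106 ]
29col [ 0.395  -0.3585  0.046 ] [ 0.3937 -0.3576  0.046 ]
29top [ 0.395  -0.3574  0.106 ] [ 0.3945 -0.3546  0.106 ]
shakertop [ 0.3939 -0.1648  0.09  ] [ 0.3925 -0.1613  0.09  ]
34col [ 0.553  -0.4406  0.056 ] [ 0.5524 -0.4376  0.056 ]
scale 0.9926795744456381
origin [ 0.5308 -0.3132] ydir [-0.1704  0.9854] yaw 9.813235196492943 res mm [[-0.0, -0.6], [0.6, -0.6], [-0.4, -0.0], [-0.3, 0.5], [0.1, 0.7]]
scale 0.9848000763601369
origin [ 0.5303 -0.3112] ydir [-0.1719  0.9851] yaw 9.897850463042168 res mm [[0.4, -1.1], [-0.3, 0.0], [0.1, -0.6], [-0.2, 1.6]]
h19 [ 0.5274 -0.2934] [ 0.5268 -0.2915]
h29 [ 0.5444 -0.392 ] [ 0.544 -0.39 ]
cam [ 0.5095 -0.19  ] [ 0.5088 -0.188 ]
```

Emit:
jog_arm(
  series=[
    [0, 0, 0, 8.06, 60],
    [0, 0, 0, 8.06, 60],
    [0, 0, 0, 8.06, 60],
    [0, 0, 0, 8.06, 60],
    [0, 0, 0, 8.06, 60],
    [0, 0, 0, 8.06, 60],
    [0, 0, 0, 8.06, 60],
    [0, 0, 0, 0, 60],
    [0, 0, 0, 0, 60],
  ],
)

```text
clock: 1.0
ee_pos: [0.2617, 0.5947, 0.2432]
ee_rot: [[-0.174, 0.985, -0.0], [0.985, 0.174, -0.001], [-0.001, -0.0, -1.0]]
ft_force: [-0.5, -0.5, -0.5]
opening: 0.056
grasp_force: 0.0
```

```bash
cat >> h.py <<'E'
def to(*pts):
    s=state();p=s["ee_pos"];R=s["ee_rot"]
    print("t",s["clock"],"p",p.round(4),"b",np.degrees(np.arctan2(R[1,1],R[0,1])).round(2),"f",s["ft_force"].round(1),"open",round(s["opening"],4),"g",round(s["grasp_force"],1),"j7",s["joints"][6].round(0),"tilt",R[:2,2].round(4))
    for q in pts:
        print((R.T@(np.array(q)-p)*1e3).round(1).tolist());p=np.array(q)
E
python3 -c "
from h import *
to((.47,.15,.243),(.407,-.2615,.2),(.407,-.2615,.096))"
```

```text
t 1.0 p [0.2617 0.5947 0.2432] b 10.0 f [-0.5 -0.5 -0.5] open 0.056 g 0.0 j7 -50.0 tilt [-0.0003 -0.0011]
[-474.1, 128.0, 0.6]
[-394.3, -133.5, 43.5]
[0.1, 0.1, 104.0]
```

Emit:
jog_arm(
  series=[
    [-20, 5, 0, 0, 60],
    [-40, 11, 0, 0, 60],
    [-40, 11, 0, 0, 60],
    [-40, 11, 0, 0, 60],
    [-40, 11, 0, 0, 60],
    [-40, 11, 0, 0, 60],
    [-40, 11, 0, 0, 60],
    [-40, 11, 0, 0, 60],
    [-40, 11, 0, 0, 60],
    [-40, 11, 0, 0, 60],
    [-40, 11, 0, 0, 60],
    [-40, 11, 0, 0, 60],
    [-14, 4, 0, 0, 60],
    [-40, -13, 4, 0, 60],
    [-40, -13, 4, 0, 60],
    [-40, -13, 4, 0, 60],
    [-40, -13, 4, 0, 60],
    [-40, -13, 4, 0, 60],
  ],
)

```text
clock: 2.8
ee_pos: [0.4405, -0.0597, 0.2237]
ee_rot: [[-0.174, 0.985, 0.001], [0.985, 0.174, 0.0], [-0.0, 0.001, -1.0]]
ft_force: [0.9, 0.5, -0.5]
opening: 0.0557
grasp_force: 0.0
```

```bash
python3 -c "
from h import *
to((.407,-.2615,.2),(.407,-.2615,.096))"
```

```text
t 2.8 p [ 0.4405 -0.0597  0.2237] b 9.99 f [ 0.9  0.5 -0.5] open 0.0557 g 0.0 j7 26.0 tilt [0.0007 0.    ]
[-192.9, -68.0, 23.7]
[0.0, -0.1, 104.0]
```

Emit:
jog_arm(
  series=[
    [-40, -14, 4, 0, 60],
    [-40, -14, 5, 0, 60],
    [-40, -14, 5, 0, 60],
    [-40, -14, 5, 0, 60],
    [-28, -10, 4, 0, 60],
    [0, 0, 0, 0, 60],
    [0, 0, 0, 0, 60],
    [0, 0, 0, 0, 60],
  ],
)

```text
clock: 3.6
ee_pos: [0.4083, -0.2533, 0.2006]
ee_rot: [[-0.174, 0.985, 0.0], [0.985, 0.174, 0.001], [0.001, 0.0, -1.0]]
ft_force: [-0.4, 1.0, -0.2]
opening: 0.056
grasp_force: 0.0
```

```bash
python3 -c "
from h import *
to((.407,-.2615,.2),(.407,-.2615,.096))
cv2.imwrite('pics/t2.png',cv2.resize(read_camera('top')[110:270,210:450,::-1],None,fx=3,fy=3))"
```

```text
t 3.6 p [ 0.4083 -0.2533  0.2006] b 9.99 f [-0.4  1.  -0.2] open 0.056 g 0.0 j7 52.0 tilt [0.0001 0.0012]
[-7.9, -2.8, 0.6]
[-0.1, -0.0, 104.0]
```

Emit:
jog_arm(
  series=[
    [-8, -3, 0, 0, 60],
    [0, 0, 15, 0, 60],
    [0, 0, 20, 0, 60],
    [0, 0, 20, 0, 60],
    [0, 0, 20, 0, 60],
    [0, 0, 20, 0, 60],
    [0, 0, 9, 0, 60],
    [0, 0, 0, 0, 60],
    [0, 0, 0, 0, 60],
  ],
)

```text
clock: 4.55
ee_pos: [0.4068, -0.2634, 0.0972]
ee_rot: [[-0.171, 0.985, 0.001], [0.985, 0.171, -0.001], [-0.001, 0.001, -1.0]]
ft_force: [1.3, 0.5, 0.1]
opening: 0.0561
grasp_force: 0.0
```

```bash
python3 -c "
from h import *
to((.407,-.2615,.096))
a=cv2.resize(read_camera('top')[180:260,220:340,::-1],None,fx=5,fy=5);b=cv2.resize(read_camera('side')[150:310,290:410,::-1],None,fx=2.5,fy=2.5)
o=np.zeros((400,900,3),np.uint8);o[:,:600]=a;o[:,600:]=b
cv2.imwrite('pics/g1.png',cv2.resize(o,(800,356)))"
```

```text
t 4.55 p [ 0.4068 -0.2634  0.0972] b 9.84 f [1.3 0.5 0.1] open 0.0561 g 0.0 j7 58.0 tilt [ 0.0008 -0.0007]
[1.8, 0.6, 1.2]
```

View pics/g1.png

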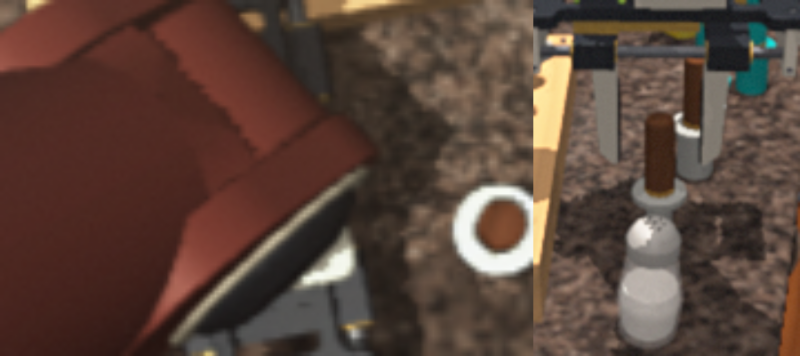

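Side view: the cutter_19 handle stands between the two fingers. Closing.

Emit:
jog_arm(
  series=[
    [0, 0, 0, 0, 0],
    [0, 0, 0, 0, 0],
    [0, 0, 0, 0, 0],
    [0, 0, 0, 0, 0],
    [0, 0, 0, 0, 0],
    [0, 0, 0, 0, 0],
    [0, 0, 0, 0, 0],
    [0, 0, 0, 0, 0],
    [0, 0, -10, 0, 0],
    [0, 0, -20, 0, 0],
    [0, 0, -20, 0, 0],
    [0, 0, -20, 0, 0],
    [0, 0, -10, 0, 0],
    [0, 0, 0, 0, 0],
    [0, 0, 0, 0, 0],
  ],
  grip_force=25,
)

```text
clock: 6.15
ee_pos: [0.406, -0.2627, 0.1763]
ee_rot: [[-0.171, 0.985, -0.001], [0.985, 0.171, 0.0], [0.001, -0.001, -1.0]]
ft_force: [-0.2, 0.1, -0.6]
opening: 0.0218
grasp_force: 25.0
```

```bash
python3 -c "
from h import *
to((.407+.120,-.2625-.0315,.177))
a=cv2.resize(read_camera('side')[100:300,260:410,::-1],None,fx=3,fy=3)
cv2.imwrite('pics/g2.png',a)"
```

```text
t 6.15 p [ 0.406  -0.2627  0.1763] b 9.83 f [-0.2  0.1 -0.6] open 0.0218 g 25.0 j7 55.0 tilt [-0.0006  0.0005]
[-51.5, 113.9, -0.8]
```

View pics/g2.png

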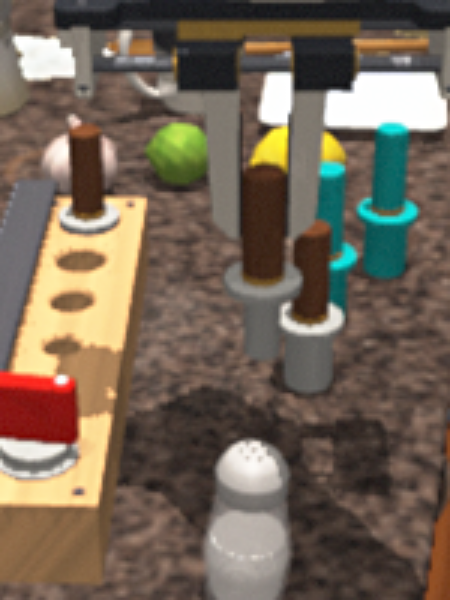

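cutter_19 is held upright with its collar at crop (263,281). Moving above hole_19.

Emit:
jog_arm(
  series=[
    [-4, 9, 0, 0, 0],
    [-9, 20, 0, 0, 0],
    [-9, 20, 0, 0, 0],
    [-9, 20, 0, 0, 0],
    [-9, 20, 0, 0, 0],
    [-7, 15, 0, 0, 0],
    [-4.4, 9.3, 0, 0, 0],
    [0, 0, 8, 0, 0],
    [0, 0, 8, 0, 0],
    [0, 0, 0, 0, 0],
    [0, 0, 0, 0, 0],
    [0, 0, 0, 0, 0],
  ],
)

```text
clock: 7.4
ee_pos: [0.5263, -0.2946, 0.161]
ee_rot: [[-0.17, 0.985, 0.0], [0.985, 0.17, -0.0], [-0.0, 0.0, -1.0]]
ft_force: [0.4, 1.3, -0.7]
opening: 0.0214
grasp_force: 25.0
```

```bash
python3 -c "
from h import *
to((.5265,-.294,.160))
a=cv2.resize(read_camera('side')[120:260,230:350,::-1],None,fx=4,fy=4,interpolation=2)
cv2.imwrite('pics/g3.png',a)
print(proj('side',[.527,-.2925,.05]),'crop',(proj('side',[[.5268,-.2915,.05],[.5265,-.292,.109]])-[230,120])*4)"
```

```text
t 7.4 p [ 0.5263 -0.2946  0.161 ] b 9.79 f [ 0.4  1.3 -0.7] open 0.0214 g 25.0 j7 51.0 tilt [ 0.0001 -0.0001]
[0.5, 0.2, 1.0]
[[280.28005754 214.79492415]] crop [[200.89184825 380.46135728]
 [193.56705437 258.34229663]]
```

View pics/g3.png

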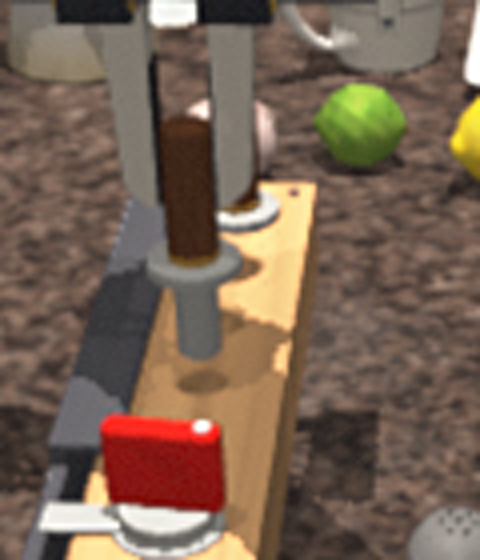

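The cutter is directly above hole_19: hole at crop (203,382), collar at (195,262), both within about 1 mm of prediction. Lowering gently.

Emit:
jog_arm(
  series=[
    [0, 0, 8, 0, 0],
    [0, 0, 4, 0, 0],
    [0, 0, 3, 0, 0],
    [0, 0, 3, 0, 0],
    [0, 0, 3, 0, 0],
    [0, 0, 3, 0, 0],
    [0, 0, 0, 0, 0],
    [0, 0, 0, 0, 0],
  ],
)

```text
clock: 8.25
ee_pos: [0.5267, -0.2945, 0.1366]
ee_rot: [[-0.17, 0.985, -0.0], [0.985, 0.17, -0.0], [-0.0, -0.0, -1.0]]
ft_force: [0.6, 0.5, -1.7]
opening: 0.0216
grasp_force: 25.0
```

Emit:
jog_arm(
  series=[
    [0, 0, 5, 0, 0],
    [0, 0, 6, 0, 0],
    [0, 0, 6, 0, 0],
    [0, 0, 5, 0, 0],
    [0, 0, 3, 0, 0],
    [0, 0, 2, 0, 0],
    [0, 0, 1.5, 0, 0],
    [0, 0, 0, 0, 0],
    [0, 0, 0, 0, 0],
  ],
)

```text
clock: 9.15
ee_pos: [0.5268, -0.2945, 0.1083]
ee_rot: [[-0.17, 0.985, 0.0], [0.985, 0.17, -0.0], [-0.0, 0.0, -1.0]]
ft_force: [-0.8, 0.1, -1.7]
opening: 0.0215
grasp_force: 25.0
```

Emit:
jog_arm(
  series=[
    [0, 0, 1, 0, 0],
    [0, 0, 1, 0, 0],
    [0, 0, 1, 0, 0],
    [0, 0, 0, 0, 0],
    [0, 0, 0, 0, 0],
  ],
)

```text
clock: 9.65
ee_pos: [0.5269, -0.2946, 0.1068]
ee_rot: [[-0.171, 0.985, 0.001], [0.985, 0.171, -0.0], [-0.0, 0.001, -1.0]]
ft_force: [-2.1, 0.8, 8.1]
opening: 0.0218
grasp_force: 25.0
```

Emit:
jog_arm(
  series=[
    [0, 0, -1, 0, 60],
    [0, 0, 0, 0, 60],
    [0, 0, 0, 0, 60],
    [0, 0, 0, 0, 60],
    [0, 0, 0, 0, 60],
    [0, 0, 0, 0, 60],
    [0, 0, -10, 0, 60],
    [0, 0, -25, 0, 60],
    [0, 0, -25, 0, 60],
    [0, 0, -15, 0, 60],
    [0, 0, 0, 0, 60],
    [0, 0, 0, 0, 60],
  ],
)

```text
clock: 10.85
ee_pos: [0.5266, -0.2942, 0.1813]
ee_rot: [[-0.171, 0.985, 0.0], [0.985, 0.171, 0.0], [-0.0, 0.0, -1.0]]
ft_force: [0.6, 0.2, -0.6]
opening: 0.0559
grasp_force: 0.0
```

```bash
python3 -c "
from h import *
to((.394,-.3575,.18),(.394,-.3575,.097))"
```

```text
t 10.85 p [ 0.5266 -0.2942  0.1813] b 9.82 f [ 0.6  0.2 -0.6] open 0.0559 g 0.0 j7 50.0 tilt [0.0003 0.    ]
[-39.7, -141.5, 1.3]
[0.0, -0.0, 83.0]
```

Emit:
jog_arm(
  series=[
    [-4, -14, 0, 0, 60],
    [-8, -28, 0, 0, 60],
    [-8, -28, 0, 0, 60],
    [-8, -28, 0, 0, 60],
    [-8, -28, 0, 0, 60],
    [-3.7, -15.5, 0, 0, 60],
    [0, 0, 0, 0, 60],
    [0, 0, 0, 0, 60],
    [0, 0, 0, 0, 60],
  ],
)

```text
clock: 11.75
ee_pos: [0.3957, -0.3566, 0.1809]
ee_rot: [[-0.173, 0.985, 0.001], [0.985, 0.173, 0.001], [0.001, 0.001, -1.0]]
ft_force: [-0.4, -0.0, -0.0]
opening: 0.0558
grasp_force: 0.0
```

```bash
python3 -c "
from h import *
to((.394,-.3575,.097))
a=cv2.resize(read_camera('side')[100:300,230:410,::-1],None,fx=3,fy=3,interpolation=2)
cv2.imwrite('pics/g4.png',a)"
```

```text
t 11.75 p [ 0.3957 -0.3566  0.1809] b 9.98 f [-0.4 -0.  -0. ] open 0.0558 g 0.0 j7 64.0 tilt [0.0007 0.0008]
[-0.7, -1.9, 83.9]
```

View pics/g4.png

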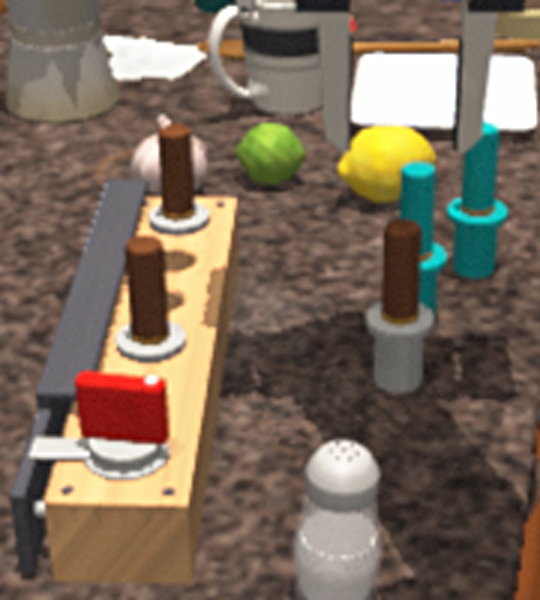

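cutter_19 is seated with its collar flat on the block, at crop (150,340). The fingers are above cutter_29, at crop (403,320). Descending and gripping.

Emit:
jog_arm(
  series=[
    [-0.7, -1.5, 15, 0, 60],
    [0, 0, 20, 0, 60],
    [0, 0, 20, 0, 60],
    [0, 0, 18, 0, 60],
    [0, 0, 10, 0, 60],
    [0, 0, 0, 0, 60],
    [0, 0, 0, 0, 0],
    [0, 0, 0, 0, 0],
    [0, 0, 0, 0, 0],
    [0, 0, 0, 0, 0],
    [0, 0, 0, 0, 0],
    [0, 0, 0, 0, 0],
    [0, 0, 0, 0, 0],
    [0, 0, 0, 0, 0],
  ],
)

```text
clock: 13.2
ee_pos: [0.3929, -0.3588, 0.0985]
ee_rot: [[-0.17, 0.985, 0.001], [0.985, 0.17, -0.001], [-0.001, 0.001, -1.0]]
ft_force: [-0.5, -0.1, 1.8]
opening: 0.0216
grasp_force: 25.0
```

Emit:
jog_arm(
  series=[
    [0, 0, -10, 0, 0],
    [0, 0, -20, 0, 0],
    [0, 0, -20, 0, 0],
    [0, 0, -15, 0, 0],
    [0, 0, 0, 0, 0],
    [0, 0, 0, 0, 0],
  ],
)

```text
clock: 13.8
ee_pos: [0.3924, -0.3582, 0.163]
ee_rot: [[-0.171, 0.985, -0.0], [0.985, 0.171, 0.001], [0.001, -0.0, -1.0]]
ft_force: [0.1, 0.1, -1.5]
opening: 0.0216
grasp_force: 25.0
```

```bash
python3 -c "
from h import *
to((.5435,-.392,.164))"
```

```text
t 13.8 p [ 0.3924 -0.3582  0.163 ] b 9.82 f [ 0.1  0.1 -1.5] open 0.0216 g 25.0 j7 64.0 tilt [-0.0004  0.0005]
[-59.1, 143.1, -1.1]
```

Emit:
jog_arm(
  series=[
    [-4, 9, 0, 0, 0],
    [-9, 20, 0, 0, 0],
    [-9, 22, 0, 0, 0],
    [-10, 24, 0, 0, 0],
    [-10, 24, 0, 0, 0],
    [-9, 22, 0, 0, 0],
    [-6, 15, 0, 0, 0],
    [-3, 7, 0, 0, 0],
    [0, 0, 0, 0, 0],
    [0, 0, 0, 0, 0],
    [0, 0, 0, 0, 0],
  ],
)

```text
clock: 14.9
ee_pos: [0.5426, -0.3936, 0.163]
ee_rot: [[-0.169, 0.986, -0.001], [0.986, 0.169, 0.0], [0.001, -0.001, -1.0]]
ft_force: [-0.0, -0.5, -1.9]
opening: 0.0212
grasp_force: 25.0
```

```bash
python3 -c "
from h import *
to((.5437,-.3928,.164))
a=cv2.resize(read_camera('side')[100:260,230:370,::-1],None,fx=3.7,fy=3.7,interpolation=2)
cv2.imwrite('pics/g5.png',a)
print('crop',(proj('side',[[.544,-.390,.05],[.544,-.390,.1115]])-[230,100])*3.7)"
```

```text
t 14.9 p [ 0.5426 -0.3936  0.163 ] b 9.74 f [-0.  -0.5 -1.9] open 0.0212 g 25.0 j7 57.0 tilt [-0.0013  0.0003]
[0.6, 1.2, -1.0]
crop [[209.48695518 320.22851801]
 [202.9954533  210.15252249]]
```

View pics/g5.png

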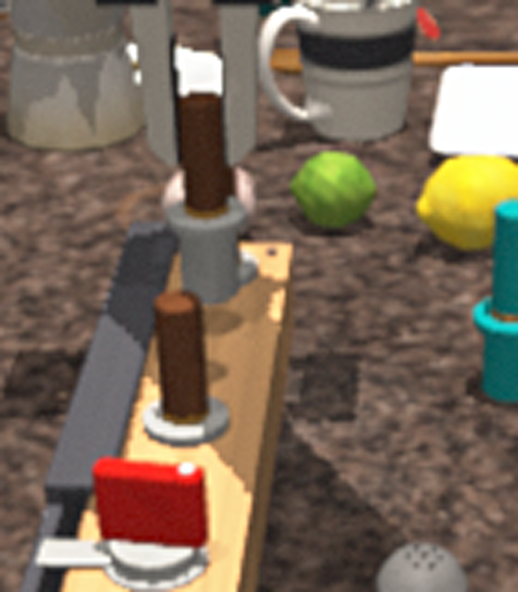

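cutter_29's collar is at crop (206,212) against a predicted (203,210), about 1 mm short in x. Correcting and lowering.

Emit:
jog_arm(
  series=[
    [0.6, 1.2, 4, 0, 0],
    [0, 0, 5, 0, 0],
    [0, 0, 4, 0, 0],
    [0, 0, 3, 0, 0],
    [0, 0, 3, 0, 0],
    [0, 0, 3, 0, 0],
    [0, 0, 2, 0, 0],
    [0, 0, 0, 0, 0],
    [0, 0, 0, 0, 0],
  ],
)

```text
clock: 15.85
ee_pos: [0.5445, -0.3926, 0.1389]
ee_rot: [[-0.17, 0.985, -0.001], [0.985, 0.17, 0.0], [0.0, -0.001, -1.0]]
ft_force: [-0.6, -0.0, -2.2]
opening: 0.022
grasp_force: 25.0
```

Foot is 10 mm inside the hole with no contact; continue.

Emit:
jog_arm(
  series=[
    [0, 0, 5, 0, 0],
    [0, 0, 6, 0, 0],
    [0, 0, 6, 0, 0],
    [0, 0, 5, 0, 0],
    [0, 0, 3, 0, 0],
    [0, 0, 2, 0, 0],
    [0, 0, 1, 0, 0],
    [0, 0, 1, 0, 0],
    [0, 0, 1, 0, 0],
    [0, 0, 1, 0, 0],
    [0, 0, 0, 0, 0],
    [0, 0, 0, 0, 0],
  ],
)

```text
clock: 17.05
ee_pos: [0.5447, -0.3928, 0.1086]
ee_rot: [[-0.17, 0.985, -0.0], [0.985, 0.17, -0.0], [-0.0, -0.0, -1.0]]
ft_force: [-3.3, 0.8, 2.7]
opening: 0.0216
grasp_force: 25.0
```

Emit:
jog_arm(
  series=[
    [0, 0, 1, 0, 0],
    [0, 0, 0, 0, 0],
    [0, 0, 0, 0, 60],
    [0, 0, 0, 0, 60],
    [0, 0, 0, 0, 60],
    [0, 0, 0, 0, 60],
    [0, 0, 0, 0, 60],
    [0, 0, -10, 0, 60],
    [0, 0, -25, 0, 60],
    [0, 0, -25, 0, 60],
    [0, 0, -20, 0, 60],
    [0, 0, 0, 0, 60],
    [0, 0, 0, 0, 60],
  ],
)

```text
clock: 18.35
ee_pos: [0.5449, -0.3925, 0.1874]
ee_rot: [[-0.17, 0.985, 0.001], [0.985, 0.17, -0.0], [-0.0, 0.001, -1.0]]
ft_force: [-0.5, 1.4, -0.6]
opening: 0.0561
grasp_force: 0.0
```

Emit:
jog_arm(
  series=[
    [0, 0, 0, -8, 60],
    [0, 0, 0, -8, 60],
    [0, 0, 0, -8, 60],
    [0, 0, 0, -8, 60],
    [0, 0, 0, -8, 60],
    [0, 0, 0, -8, 60],
    [0, 0, 0, -8, 60],
    [0, 0, 0, -8, 60],
    [0, 0, 0, -8, 60],
    [0, 0, 0, -8, 60],
    [0, 0, 0, -8, 60],
    [0, 0, 0, -2, 60],
    [0, 0, 0, 0, 60],
    [0, 0, 0, 0, 60],
  ],
)

```text
clock: 19.75
ee_pos: [0.5446, -0.3923, 0.1864]
ee_rot: [[-0.986, -0.169, -0.001], [-0.169, 0.986, 0.001], [0.001, 0.001, -1.0]]
ft_force: [-0.2, 0.3, -0.0]
opening: 0.0557
grasp_force: 0.0
```

```bash
python3 -c "
from h import *
to((.509,-.190,.17),(.509,-.19,.09))
a=cv2.resize(read_camera('side')[110:300,220:390,::-1],None,fx=3,fy=3,interpolation=2)
cv2.imwrite('pics/g6.png',a)"
```

```text
t 19.75 p [ 0.5446 -0.3923  0.1864] b 99.71 f [-0.2  0.3 -0. ] open 0.0557 g 0.0 j7 131.0 tilt [-0.0011  0.0008]
[1.0, 205.4, 16.6]
[-0.1, -0.1, 80.0]
```

View pics/g6.png

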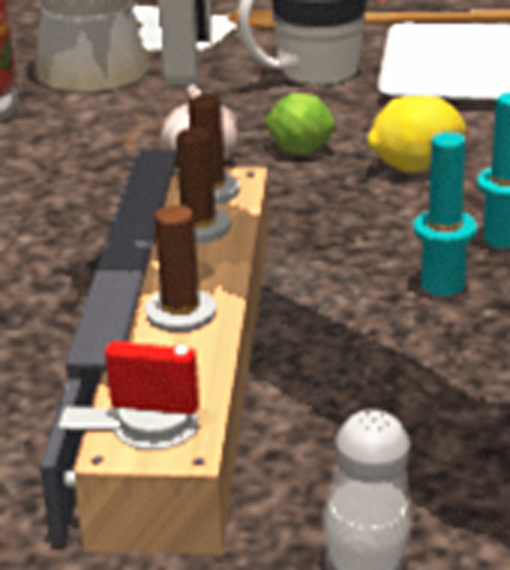

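Both cutters are seated flat in the block and the cam is still open (grip bar at crop (152,378)). Moving to the cam.

Emit:
jog_arm(
  series=[
    [0, 10, 0, 0, 60],
    [0, 25, 0, 0, 60],
    [0, 35, 0, 0, 60],
    [0, 35, 0, 0, 60],
    [0, 35, 0, 0, 60],
    [0, 35, 0, 0, 60],
    [0, 20, 0, 0, 60],
    [1, 10, 0, 0, 60],
    [0, 0, 0, 0, 60],
    [0, 0, 0, 0, 60],
    [0, 0, 0, 0, 60],
  ],
)

```text
clock: 20.9
ee_pos: [0.509, -0.1925, 0.1871]
ee_rot: [[-0.986, -0.168, 0.0], [-0.168, 0.986, -0.001], [-0.0, -0.001, -1.0]]
ft_force: [0.2, -0.9, 0.1]
opening: 0.0557
grasp_force: 0.0
```

```bash
python3 -c "
from h import *
to((.509,-.19,.09))"
```

```text
t 20.9 p [ 0.509  -0.1925  0.1871] b 99.66 f [ 0.2 -0.9  0.1] open 0.0557 g 0.0 j7 115.0 tilt [ 0.0002 -0.0012]
[-0.4, 2.6, 97.1]
```

Emit:
jog_arm(
  series=[
    [0, 2.5, 15, 0, 60],
    [0, 0, 25, 0, 60],
    [0, 0, 25, 0, 60],
    [0, 0, 20, 0, 60],
    [0, 0, 11, 0, 60],
    [0, 0, 0, 0, 60],
    [0, 0, 0, 0, 60],
  ],
)

```text
clock: 21.6
ee_pos: [0.509, -0.189, 0.0916]
ee_rot: [[-0.986, -0.17, 0.001], [-0.17, 0.986, -0.001], [-0.001, -0.001, -1.0]]
ft_force: [-0.4, -0.9, -0.3]
opening: 0.056
grasp_force: 0.0
```

Emit:
jog_arm(
  series=[
    [0, 0, 0, 0, 0],
    [0, 0, 0, 0, 0],
    [0, 0, 0, 0, 0],
    [0, 0, 0, 0, 0],
    [0, 0, 0, 0, 0],
    [0, 0, 0, 0, 0],
    [0, 0, 0, 0, 0],
    [0, 0, 0, 0, 0],
    [0, 0, 0, 0, 0],
    [0, 0, 0, 0, 0],
    [0, 0, 0, 0, 0],
  ],
  grip_force=15,
)

```text
clock: 22.7
ee_pos: [0.509, -0.1894, 0.0914]
ee_rot: [[-0.985, -0.17, 0.001], [-0.17, 0.985, -0.002], [-0.001, -0.002, -1.0]]
ft_force: [1.3, -4.9, 0.0]
opening: 0.0122
grasp_force: 14.8
```

Emit:
jog_arm(
  series=[
    [0, 0, 0, 3, 0],
    [0, 0, 0, 6, 0],
    [0, 0, 0, 7, 0],
    [0, 0, 0, 7, 0],
    [0, 0, 0, 7, 0],
    [0, 0, 0, 7, 0],
    [0, 0, 0, 5, 0],
    [0, 0, 0, 3, 0],
    [0, 0, 0, 0, 0],
    [0, 0, 0, 0, 0],
  ],
)

```text
clock: 23.7
ee_pos: [0.509, -0.1898, 0.0914]
ee_rot: [[-0.817, 0.577, 0.002], [0.577, 0.817, -0.003], [-0.003, -0.001, -1.0]]
ft_force: [0.7, -5.6, -0.5]
opening: 0.0121
grasp_force: 15.0
```

```bash
python3 -c "
from h import *
to();print(state()['moment'])"
```

```text
t 23.7 p [ 0.509  -0.1898  0.0914] b 54.76 f [ 0.7 -5.6 -0.5] open 0.0121 g 15.0 j7 82.0 tilt [ 0.0017 -0.0025]
[-1.25979709 -0.17629784 -0.08431247]
```

Forces are small, so I'll finish the turn with a few degrees past to reach the stop.

Emit:
jog_arm(
  series=[
    [0, 0, 0, 4, 0],
    [0, 0, 0, 7, 0],
    [0, 0, 0, 7, 0],
    [0, 0, 0, 7, 0],
    [0, 0, 0, 7, 0],
    [0, 0, 0, 5, 0],
    [0, 0, 0, 4, 0],
    [0, 0, 0, 3, 0],
    [0, 0, 0, 2, 0],
    [0, 0, 0, 0, 0],
    [0, 0, 0, 0, 0],
    [0, 0, 0, 0, 0],
  ],
)

```text
clock: 24.9
ee_pos: [0.5086, -0.1899, 0.0914]
ee_rot: [[-0.154, 0.988, 0.001], [0.988, 0.154, -0.003], [-0.003, 0.001, -1.0]]
ft_force: [-0.2, -5.9, 0.1]
opening: 0.0117
grasp_force: 15.1
```

```bash
python3 -c "
from h import *
to();print(state()['moment'])"
```

```text
t 24.9 p [ 0.5086 -0.1899  0.0914] b 8.85 f [-0.2 -5.9  0.1] open 0.0117 g 15.1 j7 49.0 tilt [ 0.0011 -0.0031]
[-1.33135019 -0.00224385  0.24683102]
```

Emit:
jog_arm(
  series=[
    [0, 0, 0, 0, 35],
    [0, 0, 0, 0, 35],
    [0, 0, 0, 0, 35],
    [0, 0, 0, 0, 35],
    [0, 0, -10, 0, 35],
    [0, 0, -25, 0, 35],
    [0, 0, -30, 0, 35],
    [0, 0, -30, 0, 35],
    [0, 0, -15, 0, 35],
    [0, 0, 0, 0, 35],
    [0, 0, 0, 0, 35],
  ],
)

```text
clock: 26.0
ee_pos: [0.5083, -0.1879, 0.2012]
ee_rot: [[-0.153, 0.988, 0.0], [0.988, 0.153, 0.0], [0.0, 0.0, -1.0]]
ft_force: [-0.7, 0.9, -0.9]
opening: 0.0326
grasp_force: 0.0
```

```bash
python3 -c "
from h import *
to()
a=cv2.resize(read_camera('side')[110:300,220:390,::-1],None,fx=3,fy=3,interpolation=2)
cv2.imwrite('pics/g7.png',a)"
```

```text
t 26.0 p [ 0.5083 -0.1879  0.2012] b 8.83 f [-0.7  0.9 -0.9] open 0.0326 g 0.0 j7 44.0 tilt [0.     0.0004]
```

View pics/g7.png

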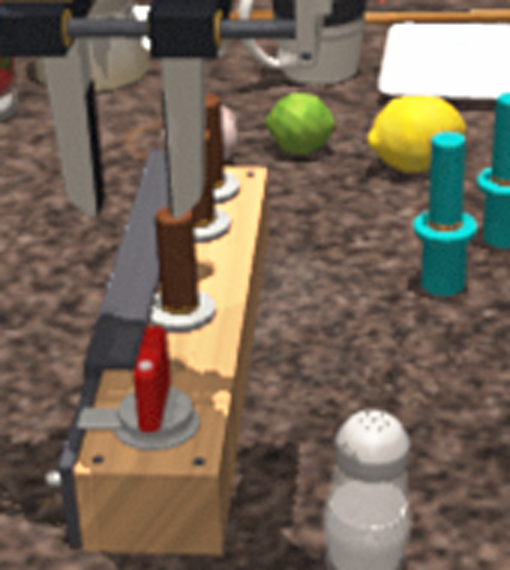

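The keeper is tight against the block over the collars, the grip bar lies along the row, and the cutters are seated. The gripper is clear and the shaker is untouched.

```bash
python3 -c "
from station import *
print(hand_in())"
```

```text
the job is handed in; nothing more can be done
None
```

I handed the job in at about 26 s on the robot's clock: the 19 and 29 mm cutters are home in their own holes, the cam is turned to its stop with the keeper tight over the collars, and cutter_34 and the salt shaker were left alone; `hand_in()` returned no verdict.

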